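# Gauge the electrode gap

## Task

Check the gap of the electrode rig with the taper gauge: draw the gauge with the blue handle straight up out of its aluminium stand, then slide its steel blade upright, flat between the two copper plates, from above, until it drags snugly: both spring-backed plates have just given way, by 1 to 3 mm each, but neither is driven near its stop. Do not let go: finish while still holding the gauge still at that depth so that it can be read, and leave the beaker, vial, brass weight and dish alone.

Things in the scene. Friction and masses are not known exactly. Their poses are not given: they have to be found in the camera images.
- gauge_handle (a point): centre of the blue plastic handle of the taper gauge (loose, 90 g): handle 28 x 16 x 42 mm (x, y, z), with its centre 100 mm above the tip of the blade. z points from tip to handle, y is the thin direction (the way to grip it), x the width of the blade. Under the handle a black collar 36 x 27 x 4 mm (its underside 75 mm above the tip) rests on the stand at the start, the blade hanging in the stand's slot. Gauge is symmetric under a half turn about z
- gauge_tip (a point): middle of the lower edge of the gauge's steel blade. Blade: 24 mm wide (x), 75 mm long, a symmetric wedge 2.5 mm thick at the tip and 15 mm thick at the collar, so 1 mm thicker for every 6 mm up
- stand: fixed aluminium block 60 x 56 x 86 mm (x, y, z) on a dark foot plate 76 x 72 mm, origin under its centre, with a vertical slot 28 x 18.5 mm through it that holds the gauge; axes parallel to the gauge's to within a few degrees at the start
- rig: fixed electrode rig: black base plate 64 x 134 x 12 mm (x, y, z), origin under its centre, carrying two upright copper plates 44 mm wide (x) that face each other along y over a narrow slot 5.0 to 7.5 mm wide. Each plate is backed by springs on a grey bracket (brackets 68 mm high). The plates reach 94 mm above the bench; the top 4 mm of their inner faces is a 45 degree lead-in chamfer, so that the slot proper begins 90 mm above the bench. z is up
- plate_a_edge (a point): on copper plate A (the rig's -y side): middle of the upper edge of its inner face, 90 mm above the bench, at the lower end of the chamfer; moves with the plate. The middle of the slot is half-way between this point and plate_b_edge
- plate_b_edge (a point): the same on copper plate B (the rig's +y side)
- plate_a (a joint): how far plate A has been pushed back (away from the slot) against its springs, in m: 0 at rest, stop at 0.0055; it takes 2 N to start and 4 N more for each mm. Snug is about 0.002; the blade then resists a slow push down with some 7 to 10 N (under 1.5 N before it touches the plates)
- plate_b (a joint): the same for plate B
- carriage (a joint): how far the bracket of plate B has been set outward, in m (0 to 0.003), clamped stiffly; the slot at rest is 0.005 plus this wide
- beaker: bystander: small empty glass beaker, 56 mm across, 72 mm high, origin at the centre of its underside
- vial: bystander: small screw vial with black cap, 24 mm across, 56 mm high, origin at the centre of its underside
- weight: bystander: brass weight with a knob, 22 mm across, 42 mm high, origin at the centre of its underside
- dish: bystander: flat glass dish, 62 mm across, 14 mm high, origin at the centre of its underside
Mind the look-alikes: they are no part of the job. Leave any white look-alike of the part that bears gauge_handle alone.

How it is judged:
By the outcome, as a careful person would: the job done as asked, in the order asked, and still so for the second after the job is handed in, while the arm keeps its last pose, push and grip.
It also fails if it takes over 50 s, if anything falls off the work surface, if the arm or the gripper's body presses on something with over 40 N, if the wrist force passes 120 N, or if a joint passes its speed limit or range.

## Robot

A 6-joint arm with a two-finger parallel gripper is mounted at the origin on a cart in front of the work surface, level with it; the furniture and walls round the work are solid. World frame = base frame: x ahead of the robot, y to its left, z up, the work surface at z = 0. Lengths are in mm, angles in rad, forces in N, time in s.
With the tool pointing down it reaches from about 400 to 925 mm from the base axis. Payload 12.5 kg.
Tool frame: the origin (TCP) lies midway between the tips of the shut fingers; the grasp point (between the pads) lies 19 mm behind it; z points along the fingers, y is the line along which they close (so a half turn about z gives the same grasp; the last joint's range is limited). The gripper opens to 95 mm and grips with 3 to 60 N. Pads are 20 mm wide; open, the fingers measure 119 mm over their backs; the gripper's body (75 mm by 180 mm) begins 59 mm behind the grasp point.
Start: joints at [1.014, 0.491, 1.559, -0, 1.092, -0.106], TCP at [272.29, 562.588, 214.661] pointing down, gripper open.
Joint ranges: [-3.1, 3.1], [-0.84, 2.19], [0.05, 2.79], [-1.13, 4.28], [0.06, 2.93], [-2.69, 2.69]. Speed limits (rad/s): [2.22, 2.22, 2.79, 3.14, 3.14, 3.14].

## Interface

Orientations are given as [roll, pitch, yaw] about the fixed x, y, z axes, in that order (R = Rz(yaw) Ry(pitch) Rx(roll)).
In Python, from cell import env gives the robot as it stands.
- The arm moves only by the tool arm_command, never from a script. Its argument "targets" is a list of rows, each a list of 5 numbers: the shift along the tool's x, y, z in mm, then the turn about the tool's z in degrees, then the opening, from 0 (shut) to 1 (fully open). In form: [[tx, ty, tz, roll, fingers], ...]. A call has 1 to 5 rows; each row is the pose to reach, as a shift and turn from the pose commanded when the call began, along the tool's axes at that moment; what a row does not reach only later rows make up. A row lasts 1/10 s, in which the tool goes at most 50 mm and 8.59 degrees, less where a joint would pass 70% of its speed; a pose out of reach is approached as far as the arm can. A call with a gripper value outside its range is refused whole. The fingers move at their own pace and stop on an object; the grip force is fixed at half the most. Time passes only in rows, so rows that repeat a pose let the fingers close. It gives the time, the measured TCP pose, the force, the opening and the grip force at its end, in the units of the state.
- env.state(): the state, without advancing time (a new reading comes with each control period).
- env.read_camera(name): name is "scene" or "top"; returns a dict with "frame" (420x560x3 uint8, red, green, blue), "vertical_fov" (degrees; the focal length in pixels is half the picture's height over the tangent of half this angle, whatever the lens; pixels are square), "cx", "cy" (the principal point, pixels), "k1" (the pictures are not rectified: a ray, as slopes to the right and down, at radius r is drawn at 1 + k1 r^2 times it, then the intrinsics apply), "world_from_camera" (4x4, takes a point from camera to world coordinates). Camera axes: x right, y down, z forward; pixel columns grow to the right and rows downward; lengths in mm; the calibration is good to about 2 mm. A picture is of the moment at which its call begins. There is no depth.
- env.job_done(): hands the job in; it is judged then, once.
The state is a dict: "t": time; "joints": joint angles; "qvel": joint speeds; "tau": joint torques, N m; "eef_pos": TCP position; "tcp_rot": TCP orientation; "ft_force": force on the tool from outside, world axes, zero at the start; "moment": the same for the moment, N m; "opening": opening from 0.0 (shut) to 1.0 (fully open); "grip_force": force on a finger pad.
Only numpy, scipy, OpenCV 4.12 (cv2) and the standard library are available. Lean on these libraries where they do the work, as an engineer would, in place of code of your own. Each camera call takes 0.05 s, during which the arm holds its last target. There are 200 camera calls.

## Working session

There is one attempt and no reset: what is moved stays moved. The work goes in short steps, Python scripts to look and compute and a tool call to move; the robot and the scene stay as the last step left them, time stands still between calls to the robot, and variables do not carry over. Pictures are saved under pics/ and viewed, at most 10 in all, crops included, and the job is handed in when it is done.

Besides the shell and the picture viewer there is one more tool, called after "Emit:" by a JSON object that holds its "api" and its "payload". arm_command: Moves the arm, as the interface text tells. Its arguments: {"type":"object","properties":{"targets":{"type":"array","items":{"type":"array","items":{"type":"number"}}}},"required":["targets"]}

```bash
mkdir -p pics; cat > h.py <<'E'
import numpy as np, cv2
from cell import env
def cam(n):
    c=env.read_camera(n); c['f']=210/np.tan(np.radians(c['vertical_fov'])/2); return c
def ray(c,u,v):
    T=np.array(c['world_from_camera']); f=c['f']
    K=np.array([[f,0,c['cx']],[0,f,c['cy']],[0,0,1.]])
    p=np.array([(u-c['cx'])/f,(v-c['cy'])/f]); q=p.copy()
    for _ in range(20): q=p/(1+c['k1']*(q@q))
    return T[:3,3],T[:3,:3]@np.array([q[0],q[1],1])
def onz(c,u,v,z):
    o,d=ray(c,u,v); return o+d*(z-o[2])/d[2]
def two(c1,p1,c2,p2):
    o1,d1=ray(c1,*p1);o2,d2=ray(c2,*p2)
    s=np.linalg.lstsq(np.c_[d1,-d2],o2-o1,rcond=None)[0]
    a=o1+s[0]*d1;b=o2+s[1]*d2
    return (a+b)/2,np.linalg.norm(a-b)
def proj(c,P):
    T=np.array(c['world_from_camera']); q=T[:3,:3].T@(np.array(P)-T[:3,3]); q=q[:2]/q[2]
    q=q*(1+c['k1']*(q@q)); return q*c['f']+[c['cx'],c['cy']]
def save(c,name,box=None,s=1):
    im=c['frame'][:,:,::-1]
    if box: im=im[box[1]:box[3],box[0]:box[2]]
    cv2.imwrite('pics/'+name,cv2.resize(im,None,fx=s,fy=s,interpolation=cv2.INTER_CUBIC))
E
python3 - <<'E'
from h import *
for n in ['scene','top']:
    c=cam(n); save(c,n+'1.png'); print(n,c['vertical_fov'],c['cx'],c['cy'],c['k1'],np.round(c['world_from_camera'],3).tolist())
s=env.state();print(s['eef_pos'],s['tcp_rot'],s['opening'],s['ft_force'],s['t'])
E
```

```text
scene 44.571948304211666 284.6961569247676 202.06550638188173 0.007223967807411681 [[0.757, -0.348, 0.553, -87.51], [-0.653, -0.413, 0.635, -738.593], [0.007, -0.842, -0.54, 690.756], [0.0, 0.0, 0.0, 1.0]]
top 55.27742270046981 282.9418944537736 209.22908845975508 -0.04500576564909132 [[-0.005, -0.992, 0.123, 414.395], [-1.0, 0.004, -0.01, -22.652], [0.009, -0.123, -0.992, 1118.102], [0.0, 0.0, 0.0, 1.0]]
[272.18425649 562.39199809 214.14073694] [-3.14062490e+00 -1.06631422e-04  2.69076800e+00] 1.0024477922785735 [-0.17268381  0.09071601  0.09278562] 0.1
```

View pics/scene1.png

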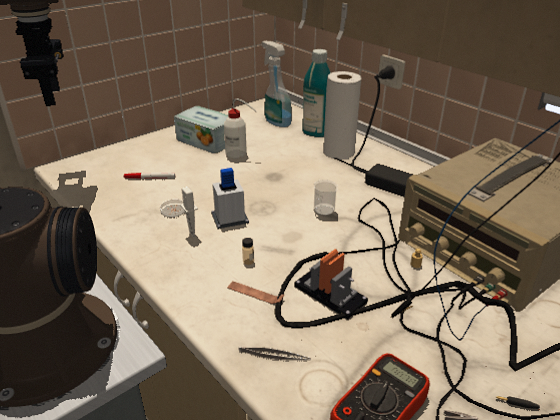

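View pics/top1.png

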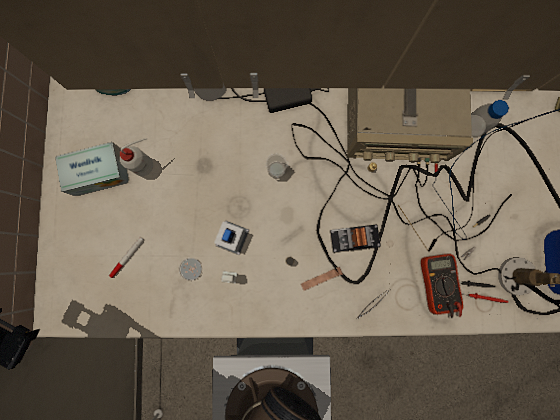

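Candidates: the blue handle in the aluminium stand at scene (227,178) / top (229,236), and a white upright look-alike at scene (188,205) / top (230,278). Other blue things are the caps at the far right. The choice is the blue handle in the stand. The rig is at scene (332,280) / top (355,237). I'll check these in one crop sheet.

```bash
python3 - <<'E'
from h import *
t=cam('top'); s=cam('scene')
def crop(c,b,k): 
    x=c['frame'][b[1]:b[3],b[0]:b[2],::-1]; return cv2.resize(x,(400,300),interpolation=cv2.INTER_CUBIC)
A=crop(t,(205,213,257,252),0);B=crop(t,(325,215,385,260),0);C=crop(s,(190,160,270,220),0) if 0 else crop(s,(180,160,264,223),0);D=crop(s,(290,243,374,306),0)
cv2.imwrite('pics/crops.png',np.vstack([np.hstack([A,B]),np.hstack([C,D])]))
res={}
for n,c in (('t',t),('s',s)):
    h=cv2.cvtColor(c['frame'],cv2.COLOR_RGB2HSV)
    for nm,m in (('blue',cv2.inRange(h,(100,130,60),(125,255,255))),('cu',cv2.inRange(h,(3,110,80),(16,255,255)))):
        k,l,st,ce=cv2.connectedComponentsWithStats(m)
        for i in range(1,k):
            if st[i,4]>25:
                p=np.argwhere(l==i)[:,::-1].astype(np.float32)
                print(n,nm,st[i].tolist(),ce[i].round(1),np.round(cv2.boxPoints(cv2.minAreaRect(p)),1).tolist())
E
```

```text
t blue [492, 100, 17, 16, 198] [499.9 107.4] [[489.0, 107.0], [499.5, 96.5], [510.5, 107.5], [500.0, 118.0]]
t blue [222, 229, 9, 12, 68] [226.2 234.7] [[221.5, 238.8000030517578], [225.60000610351562, 228.39999389648438], [231.10000610351562, 230.6999969482422], [227.0, 241.0]]
t blue [544, 232, 13, 41, 335] [549.8 251.7] [[543.2000122070312, 271.79998779296875], [544.2999877929688, 231.6999969482422], [556.0999755859375, 232.0], [555.0, 272.20001220703125]]
t cu [123, 148, 9, 5, 30] [127. 150.] [[123.0, 148.0], [131.0, 148.0], [131.0, 152.0], [123.0, 152.0]]
t cu [120, 151, 11, 10, 52] [124.3 156. ] [[117.30000305175781, 157.0], [120.0, 151.0], [130.60000610351562, 155.6999969482422], [127.9000015258789, 161.6999969482422]]
t cu [352, 227, 15, 19, 181] [359.7 236.4] [[350.3999938964844, 228.8000030517578], [364.29998779296875, 226.8000030517578], [366.70001220703125, 244.0], [352.8999938964844, 246.0]]
t cu [421, 254, 42, 63, 573] [437.5 284.8] [[419.29998779296875, 257.6000061035156], [454.1000061035156, 251.8000030517578], [464.70001220703125, 315.20001220703125], [429.7999877929
[... 773 characters left out ...]
0703125]]
s cu [228, 282, 56, 22, 422] [254.6 292.7] [[226.5, 291.8999938964844], [229.39999389648438, 280.6000061035156], [283.20001220703125, 294.1000061035156], [280.3999938964844, 305.3999938964844]]
s cu [493, 288, 14, 11, 53] [500.2 292.7] [[491.8999938964844, 294.1000061035156], [503.79998779296875, 286.8999938964844], [507.1000061035156, 292.5], [495.20001220703125, 299.70001220703125]]
s cu [330, 353, 100, 67, 850] [389.5 392.9] [[325.29998779296875, 414.70001220703125], [390.29998779296875, 343.29998779296875], [437.79998779296875, 386.6000061035156], [372.8999938964844, 458.0]]
s cu [343, 407, 9, 8, 55] [346.7 410.5] [[343.0, 407.0], [351.0, 407.0], [351.0, 414.0], [343.0, 414.0]]
```

View pics/crops.png

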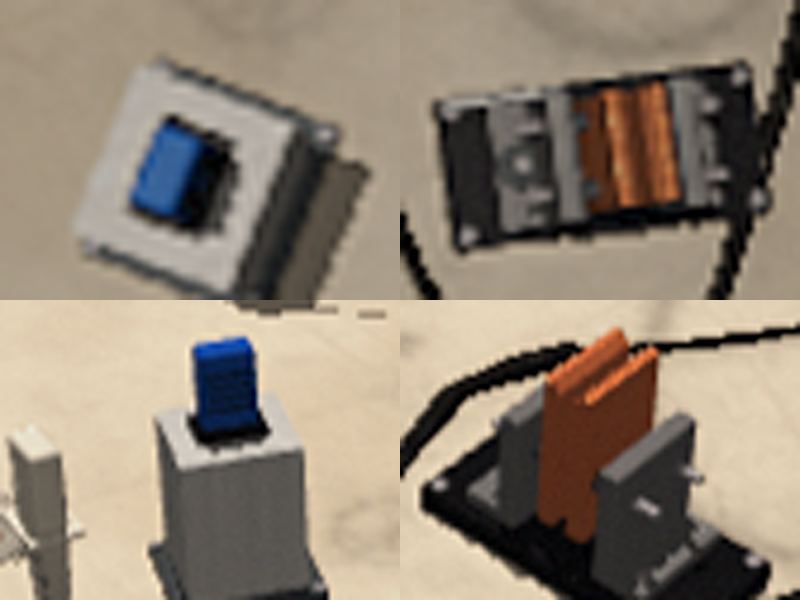

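The crops confirm it: the blue handle with black collar sits in the stand (handle top face about top (226.7,235), stand top centre about (229.5,236)), and the look-alike is plain white. The rig slot runs between the copper plates, near top (360,236).

```bash
python3 - <<'E'
from h import *
t=cam('top'); s=cam('scene')
h=cv2.cvtColor(t['frame'],cv2.COLOR_RGB2HSV)
print('handle top',onz(t,226.5,234.8,132),'stand top',onz(t,229.5,236,86))
cs=[onz(t,205+x/7.69-.5,213+y/7.69-.5,86) for x,y in((150,65),(303,125),(235,290),(75,235))]
print(np.round(cs,1)[:,:2].tolist(),[np.linalg.norm(cs[i]-cs[i-1]).round(1) for i in range(4)])
# blue top face: bright
m=cv2.inRange(h,(98,90,130),(125,255,255));k,l,st,ce=cv2.connectedComponentsWithStats(m)
for i in range(1,k):
    if 215<ce[i][0]<240:
        p=np.argwhere(l==i)[:,::-1].astype(np.float32);r=cv2.minAreaRect(p);print(st[i],ce[i],r,onz(t,*ce[i],132))
# scene handle top centre ~ crop C
for x,y in((195,345),(245,340),(258,352),(205,365)): print(x,y,onz(s,180+x/4.76-.5,160+(y-300)/4.76-.5,132).round(1))
# stand top corners in scene
for x,y in((155,415),(275,395),(303,460),(172,470)): print(x,y,onz(s,180+x/4.76-.5,160+(y-300)/4.76-.5,86).round(1))
# rig top
for x,y in((440,100),(745,65),(765,205),(465,245)): print('base',onz(t,325+(x-400)/6.667-.5,215+y/6.667-.5,12).round(1))
print('cam',t['f'])
print(t['frame'][231:243:2,348:372].sum(2))
for v in range(231,243,2): print(onz(t,360,v,94).round(1)[:2])
print('look-alike top',two(t,(229,276),s,(186,190)), 'beaker',onz(t,277,168,0))
E
```

```text
handle top [473.61540726 106.58710095 132.        ] stand top [473.25954465 104.86415261  86.        ]
[[512.2, 119.5], [491.8, 67.9], [436.8, 90.3], [455.3, 143.8]] [np.float64(61.9), np.float64(55.4), np.float64(59.3), np.float64(56.7)]
[222 230   8  10  50] [225.8  234.46] ((225.82760620117188, 234.4310302734375), (4.828078746795654, 9.841852188110352), 21.801410675048828) [474.45838421 108.31778224 132.        ]
195 345 [464.1 115.6 132. ]
245 340 [484.9 104.5 132. ]
258 352 [482.8  91.1 132. ]
205 365 [456.7  96.9 132. ]
155 415 [454.6 140.7  86. ]
275 395 [510.6 118.8  86. ]
303 460 [484.5  61.1  86. ]
172 470 [432.3  93.4  86. ]
base [ 494.1 -165.    12. ]
base [ 508.  -292.8   12. ]
base [ 449.7 -299.2   12. ]
base [ 434.1 -174.2   12. ]
cam 401.0327794255498
[[360 330 223 135 139 156 154 103 329 298 197 152 144 222 268 305 263 130
  329 339 306 243 294 330]
 [349 327 263 202 179 172 151  91 365 353 253 167 138 197 259 296 362 209
  280 339 307 226 211 108]
 [323 334 296 175 117 146 153 151 219 352 287 168 141 153 261 251 330 207
  172 325 311 273 297 291]
 [336 353 316 197 127 151 152 156 124 319 259 179 148 124 249 275 353 278
  124 324 321 293 236 318]
 [300 342 313 196 144 145 152 151  83 367 335 223 160 131 190 263 283 324
  177 293 317 290 194 262]
 [230 318 316 300 198 130 152 151 111 291 341 265 166 137 190 265 262 327
  196 220 306 297 293 349]]
[ 483.9 -230.2]
[ 478.8 -230.1]
[ 473.6 -229.9]
[ 468.5 -229.8]
[ 463.4 -229.7]
[ 458.3 -229.5]
look-alike top (array([369.81484584, 102.97542192, 119.58249429]), np.float64(7.31660323710412)) beaker [670.99107239 -17.53955641   0.        ]
```

Emit:
{"api": "arm_command", "payload": {"targets": [[-380, -325, 0, -3.8, 1], [-380, -325, 0, -3.8, 1], [-380, -325, 0, -3.8, 1], [-380, -325, 0, -3.8, 1], [-380, -325, 0, -3.8, 1]]}}

```text
t: 0.8
eef_pos: [372.8, 331.8, 214.7]
tcp_rot: [3.141, 0.0, 2.758]
ft_force: [0.5, 0.4, 0.6]
opening: 0.999
grip_force: 0.0
```

```bash
cat >> h.py <<'E'
def go(x,y,z,yawdeg):
    s=env.state(); p=np.array(s['eef_pos']); w=s['tcp_rot'][2]; d=np.array([x,y,z])-p
    c,n=np.cos(w),np.sin(w)
    print('t',round(s['t'],2),'pos',p.round(1),'yaw',np.degrees(w).round(2),'rp',np.round(s['tcp_rot'][:2],4),'ft',np.round(s['ft_force'],2),'mom',np.round(s['moment'],2),'open',round(s['opening'],3),'grip',round(s['grip_force'],1))
    print('move',np.round([d[0]*c+d[1]*n,d[0]*n-d[1]*c,-d[2],-((yawdeg-np.degrees(w)+90)%180-90)],2))
E
python3 -c "
from h import *
go(473.5,104.5,214,158)"
```

```text
t 0.8 pos [372.8 331.8 214.7] yaw 158.0 rp [3.1413e+00 2.0000e-04] ft [0.47 0.41 0.6 ] mom [ 0.04 -0.04 -0.  ] open 0.999 grip 0.0
move [-178.49 -173.02    0.74   -0.  ]
```

Emit:
{"api": "arm_command", "payload": {"targets": [[-178, -173, 0, 0, 1], [-178, -173, 0, 0, 1], [-178, -173, 0, 0, 1], [-178, -173, 0, 0, 1], [-178, -173, 0, 0, 1]]}}

```text
t: 1.3
eef_pos: [473.1, 104.3, 214.8]
tcp_rot: [3.141, 0.0, 2.757]
ft_force: [0.3, 0.1, -0.7]
opening: 1.002
grip_force: 0.0
```

Emit:
{"api": "arm_command", "payload": {"targets": [[0, 0, 30, 0, 1], [0, 0, 60, 0, 1], [0, 0, 60, 0, 1], [0, 0, 60, 0, 1]]}}

```text
t: 1.7
eef_pos: [472.7, 106.6, 155.1]
tcp_rot: [-3.141, -0.001, 2.757]
ft_force: [0.8, -0.2, 0.0]
opening: 1.004
grip_force: 0.0
```

```bash
python3 -c "
from h import *
go(473.5,104.5,94,158)
t=cam('top');s=cam('scene')
A=t['frame'][195:270,180:280,::-1];B=s['frame'][130:220,170:290,::-1]
cv2.imwrite('pics/ov.png',np.hstack([cv2.resize(x,(400,300),interpolation=cv2.INTER_CUBIC) for x in (A,B)]))"
```

```text
t 1.7 pos [472.7 106.6 155.1] yaw 157.98 rp [-3.1414e+00 -6.0000e-04] ft [ 0.78 -0.19  0.04] mom [-0.03 -0.03 -0.02] open 1.004 grip 0.0
move [-1.490e+00 -1.620e+00  6.109e+01 -2.000e-02]
```

View pics/ov.png

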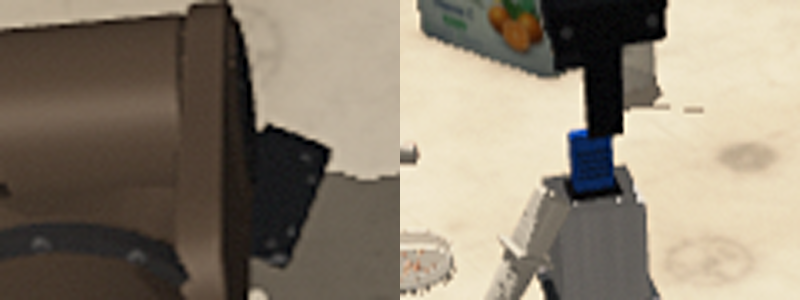

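The white thing now looks tilted against the stand, so I'll view the full scene.

```bash
python3 -c "
from h import *
s=cam('scene');save(s,'s2.png',(120,80,320,230),4)
go(473.5,104.5,94,158)"
```

```text
t 1.85 pos [473.2 106.8 156. ] yaw 158.02 rp [3.1405e+00 1.9000e-03] ft [-0.56 -0.24 -0.4 ] mom [-0.03  0.01 -0.03] open 0.998 grip 0.0
move [-1.150e+00 -2.050e+00  6.199e+01  2.000e-02]
```

View pics/s2.png

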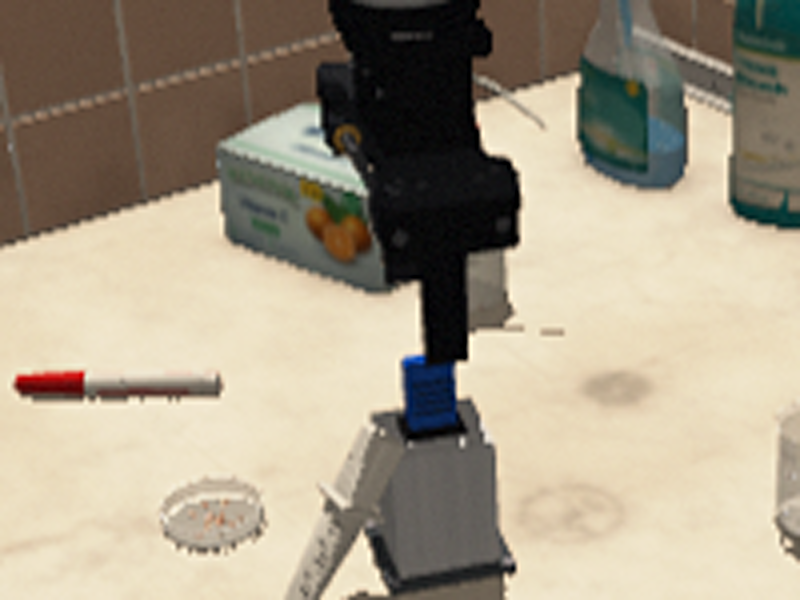

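The white look-alike, free-standing at first, has tipped and now leans on the stand's -x side, with its top near scene (213,187). The fingers go in on the ±y sides, so it is clear of them. The gripper is centred over the blue handle, so I'm going on.

Emit:
{"api": "arm_command", "payload": {"targets": [[0, -1.5, 25, 0, 1], [0, -1.5, 45, 0, 0.7], [0, -1.5, 57, 0, 0.5], [0, -1.5, 61, 0, 0.4], [0, -1.5, 61, 0, 0.4]]}}

```text
t: 2.35
eef_pos: [472.3, 105.3, 94.1]
tcp_rot: [3.141, 0.001, 2.758]
ft_force: [0.2, 0.4, -0.4]
opening: 0.719
grip_force: 0.0
```

Emit:
{"api": "arm_command", "payload": {"targets": [[0, 0, 0, 0, 0.3], [0, 0, 0, 0, 0.25], [0, 0, 0, 0, 0.22], [0, 0, 0, 0, 0.19]]}}

```text
t: 2.75
eef_pos: [472.2, 105.1, 94.0]
tcp_rot: [3.141, 0.001, 2.757]
ft_force: [-0.3, 0.1, 0.2]
opening: 0.382
grip_force: 0.0
```

```bash
python3 -c "
from h import *
go(473.5,105,94,158)"
```

```text
t 2.75 pos [472.2 105.1  94. ] yaw 157.97 rp [3.1412e+00 5.0000e-04] ft [-0.32  0.13  0.2 ] mom [-0.02 -0.04 -0.02] open 0.382 grip 0.0
move [-1.24  0.44 -0.04 -0.03]
```

Emit:
{"api": "arm_command", "payload": {"targets": [[0, 0, 0, 0, 0.19], [0, 0, 0, 0, 0.19], [0, 0, 0, 0, 0.19], [0, 0, 0, 0, 0.19]]}}

```text
t: 3.15
eef_pos: [472.2, 105.1, 93.7]
tcp_rot: [3.141, 0.0, 2.757]
ft_force: [0.8, 1.5, 1.3]
opening: 0.189
grip_force: 0.5
```

Emit:
{"api": "arm_command", "payload": {"targets": [[0, 0, 0, 0, 0.1], [0, 0, 0, 0, 0], [0, 0, 0, 0, 0], [0, 0, 0, 0, 0]]}}

```text
t: 3.55
eef_pos: [472.4, 105.5, 93.8]
tcp_rot: [3.14, 0.001, 2.757]
ft_force: [0.9, 5.8, 1.4]
opening: 0.169
grip_force: 30.0
```

Emit:
{"api": "arm_command", "payload": {"targets": [[0, 0.5, 0, 0, 0], [0, 0.8, 0, 0, 0], [0, 0.8, 0, 0, 0]]}}

```text
t: 3.85
eef_pos: [472.5, 105.7, 93.7]
tcp_rot: [3.142, 0.0, 2.757]
ft_force: [1.2, 0.1, 2.9]
opening: 0.171
grip_force: 30.0
```

Emit:
{"api": "arm_command", "payload": {"targets": [[0, 0, -5, 0, 0], [0, 0, -10, 0, 0], [0, 0, -15, 0, 0], [0, 0, -20, 0, 0]]}}

```text
t: 4.25
eef_pos: [472.3, 105.8, 114.2]
tcp_rot: [3.142, 0.0, 2.757]
ft_force: [0.0, -0.6, -0.1]
opening: 0.171
grip_force: 30.0
```

Emit:
{"api": "arm_command", "payload": {"targets": [[0, 0, -20, 0, 0], [0, 0, -45, 0, 0], [0, 0, -70, 0, 0], [0, 0, -90, 0, 0], [0, 0, -95, 0, 0]]}}

```text
t: 4.75
eef_pos: [472.9, 105.8, 210.7]
tcp_rot: [3.14, 0.003, 2.757]
ft_force: [0.9, -0.5, -1.1]
opening: 0.164
grip_force: 30.0
```

```bash
python3 -c "
from h import *
s=cam('scene');go(471.5,-232,208,186.5)
save(s,'s3.png',(150,80,290,255),3)"
```

```text
t 4.8 pos [472.8 105.8 210.2] yaw 157.97 rp [3.1403e+00 2.5000e-03] ft [ 0.61 -0.82 -0.24] mom [ 0.   -0.01  0.03] open 0.17 grip 30.0
move [-125.53 -313.65    2.22  -28.53]
```

View pics/s3.png

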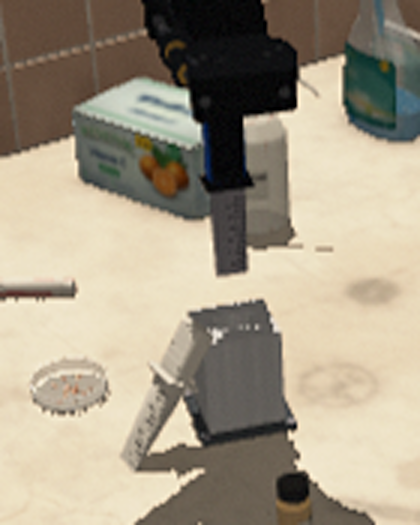

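Emit:
{"api": "arm_command", "payload": {"targets": [[-10, -25, 0, -3, 0], [-25, -62, 0, -8, 0], [-42, -104, 0, -14, 0], [-58, -146, 0, -20, 0], [-75, -187, 0, -26, 0]]}}

```text
t: 5.3
eef_pos: [470.9, -97.3, 207.6]
tcp_rot: [3.141, -0.001, -3.068]
ft_force: [0.1, 0.4, -1.2]
opening: 0.166
grip_force: 30.0
```

```bash
python3 -c "
from h import *
go(471.5,-232,210,186.5)"
```

```text
t 5.3 pos [470.9 -97.3 207.6] yaw -175.77 rp [ 3.1409e+00 -1.4000e-03] ft [ 0.09  0.41 -1.19] mom [ 0.06 -0.03  0.03] open 0.166 grip 30.0
move [   9.39 -134.4    -2.4    -2.27]
```

Emit:
{"api": "arm_command", "payload": {"targets": [[2, -35, -1, -1, 0], [5, -70, -2, -2, 0], [7, -105, -2, -2.3, 0], [9, -125, -2, -2.3, 0], [9.4, -134.4, -2, -2.3, 0]]}}

```text
t: 5.8
eef_pos: [471.1, -231.9, 209.3]
tcp_rot: [3.14, -0.001, -3.034]
ft_force: [0.3, 0.6, -1.1]
opening: 0.166
grip_force: 30.0
```

Emit:
{"api": "arm_command", "payload": {"targets": [[0, 0, 10, 0, 0], [0, 0, 20, 0, 0], [0, 0, 20, 0, 0], [0, 0, 20, 0, 0]]}}

```text
t: 6.2
eef_pos: [471.7, -229.5, 190.2]
tcp_rot: [3.141, -0.001, -3.031]
ft_force: [-0.2, 0.8, -2.0]
opening: 0.167
grip_force: 30.0
```

```bash
python3 -c "
from h import *
s=cam('scene');go(471.5,-232,185,186.5)
save(s,'s4.png',(270,190,390,310),5)
for y in (-232,-229.5,-234.5): print(y,proj(s,(471.5,y,94)))
"
```

```text
t 6.25 pos [ 471.8 -229.7  190.6] yaw -173.67 rp [ 3.1413e+00 -1.0000e-04] ft [-1.26  0.74 -1.29] mom [ 0.06  0.01 -0.02] open 0.167 grip 30.0
move [ 0.58 -2.24  5.56 -0.17]
-232 [332.20915909 255.14049488]
-229.5 [331.25333558 254.49781636]
-234.5 [333.16818517 255.78532831]
```

View pics/s4.png

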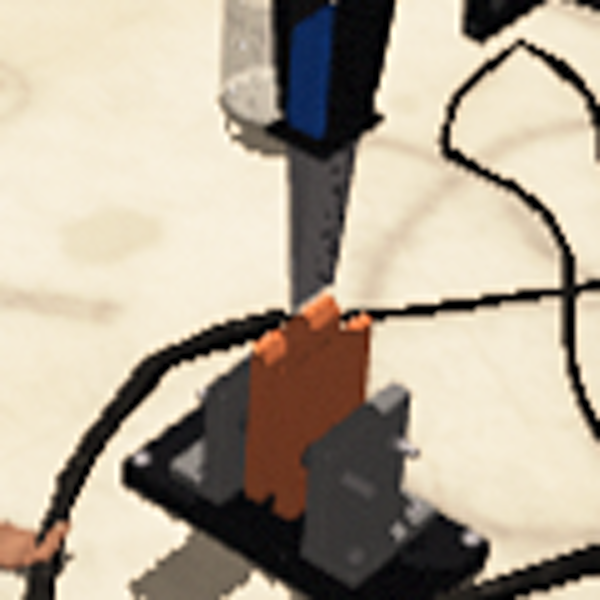

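The gauge hangs upright just above the plates: tip about crop (312,300), i.e. scene (332,250), with the slot beneath it. Slot position from the earlier unoccluded scene crop, as a second measurement:

```bash
python3 -c "
from h import *
s=cam('scene')
f=lambda x,y,z:onz(s,290+(x-400)/4.76-.5,243+(y-300)/4.76-.5,z).round(1)[:2]
for n,x,y in (('far L outer',547,378),('far R outer',612,330),('far R inner',627,337),('far L inner',558,393),('near L inner',583,393),('near R inner',648,345),('near R outer',658,351),('near L outer',590,404)): print(n,f(x,y,94))
go(471.5,-232,190,186.5)
"
```

```text
far L outer [ 447.  -225.7]
far R outer [ 487.8 -220.7]
far R inner [ 489.1 -227.7]
far L inner [ 443.9 -235. ]
near L inner [ 451.2 -241.2]
near R inner [ 491.7 -236.7]
near R outer [ 492.  -241.8]
near L outer [ 448.6 -247.6]
t 6.3 pos [ 471.9 -229.9  190.8] yaw -173.68 rp [-3.1415e+00  3.0000e-04] ft [ 0.02 -0.22 -1.15] mom [ 0.05  0.09 -0.02] open 0.166 grip 30.0
move [ 0.65 -2.05  0.79 -0.18]
```

Emit:
{"api": "arm_command", "payload": {"targets": [[0.5, -2.1, 0, -0.2, 0], [0.5, -2.1, 5, -0.3, 0], [0.5, -2.1, 10, -0.3, 0], [0.5, -2.1, 12, -0.3, 0]]}}

```text
t: 6.7
eef_pos: [471.2, -232.5, 177.9]
tcp_rot: [3.141, -0.001, -3.027]
ft_force: [1.1, -0.6, -0.9]
opening: 0.166
grip_force: 30.0
```

```bash
python3 -c "
from h import *
go(471.5,-232,170,186.6)"
```

```text
t 6.7 pos [ 471.2 -232.5  177.9] yaw -173.44 rp [ 3.141e+00 -6.000e-04] ft [ 1.1  -0.55 -0.89] mom [0.01 0.02 0.02] open 0.166 grip 30.0
move [-0.36  0.42  7.93 -0.04]
```

Emit:
{"api": "arm_command", "payload": {"targets": [[0, 0.3, 2, 0, 0], [0, 0.3, 4, 0, 0], [0, 0.3, 6, 0, 0], [0, 0.3, 6, 0, 0]]}}

```text
t: 7.1
eef_pos: [471.3, -232.2, 172.4]
tcp_rot: [3.141, -0.0, -3.027]
ft_force: [-0.6, -0.7, -1.3]
opening: 0.167
grip_force: 30.0
```

Emit:
{"api": "arm_command", "payload": {"targets": [[0, 0, 2, 0, 0], [0, 0, 4, 0, 0], [0, 0, 6, 0, 0], [0, 0, 6, 0, 0]]}}

```text
t: 7.5
eef_pos: [471.3, -232.2, 166.3]
tcp_rot: [3.141, -0.0, -3.027]
ft_force: [0.1, 0.5, -1.0]
opening: 0.166
grip_force: 30.0
```

Emit:
{"api": "arm_command", "payload": {"targets": [[0, 0, 2, 0, 0], [0, 0, 4, 0, 0], [0, 0, 6, 0, 0], [0, 0, 6, 0, 0]]}}

```text
t: 7.9
eef_pos: [471.3, -232.2, 160.3]
tcp_rot: [3.141, -0.0, -3.027]
ft_force: [-0.2, 0.2, -1.5]
opening: 0.166
grip_force: 30.0
```

Emit:
{"api": "arm_command", "payload": {"targets": [[0, 0, 1.5, 0, 0], [0, 0, 3, 0, 0], [0, 0, 3, 0, 0]]}}

```text
t: 8.2
eef_pos: [471.3, -232.3, 157.4]
tcp_rot: [3.141, -0.0, -3.027]
ft_force: [-0.0, 0.1, -0.6]
opening: 0.166
grip_force: 30.0
```

Emit:
{"api": "arm_command", "payload": {"targets": [[0, 0, 1.5, 0, 0], [0, 0, 3, 0, 0], [0, 0, 3, 0, 0]]}}

```text
t: 8.5
eef_pos: [471.4, -232.4, 154.5]
tcp_rot: [-3.141, 0.0, -3.027]
ft_force: [1.5, -1.0, -1.9]
opening: 0.168
grip_force: 30.0
```

Emit:
{"api": "arm_command", "payload": {"targets": [[0, 0, 1.5, 0, 0], [0, 0, 3, 0, 0], [0, 0, 3, 0, 0]]}}

```text
t: 8.8
eef_pos: [471.5, -232.5, 151.5]
tcp_rot: [-3.141, 0.0, -3.027]
ft_force: [0.6, -1.6, -2.3]
opening: 0.164
grip_force: 30.0
```

Emit:
{"api": "arm_command", "payload": {"targets": [[0, 0, 1.5, 0, 0], [0, 0, 3, 0, 0], [0, 0, 3, 0, 0]]}}

```text
t: 9.1
eef_pos: [471.5, -232.5, 148.5]
tcp_rot: [-3.141, 0.0, -3.027]
ft_force: [1.3, -2.8, -1.8]
opening: 0.167
grip_force: 30.0
```

```bash
python3 -c "
from h import *
go(471.5,-232,130,186.6)"
```

```text
t 9.1 pos [ 471.5 -232.5  148.5] yaw -173.43 rp [-3.1413e+00  2.0000e-04] ft [ 1.27 -2.76 -1.76] mom [-0.66 -0.22  0.03] open 0.167 grip 30.0
move [-0.08  0.45 18.49 -0.03]
```

Emit:
{"api": "arm_command", "payload": {"targets": [[0, -0.4, 0, 0, 0], [0, -0.7, 0, 0, 0], [0, -0.7, 0, 0, 0]]}}

```text
t: 9.4
eef_pos: [471.4, -232.8, 148.6]
tcp_rot: [3.141, -0.0, -3.027]
ft_force: [0.2, -1.4, -2.5]
opening: 0.165
grip_force: 30.0
```

Emit:
{"api": "arm_command", "payload": {"targets": [[0, 0, 1.5, 0, 0], [0, 0, 3, 0, 0], [0, 0, 3, 0, 0]]}}

```text
t: 9.7
eef_pos: [471.4, -232.9, 145.4]
tcp_rot: [3.141, -0.0, -3.027]
ft_force: [0.4, -1.4, -1.8]
opening: 0.17
grip_force: 30.0
```

```bash
python3 -c "
from h import *
go(471.5,-232,130,186.6)"
```

```text
t 9.7 pos [ 471.4 -232.9  145.4] yaw -173.43 rp [ 3.1413e+00 -1.0000e-04] ft [ 0.39 -1.38 -1.76] mom [-0.29 -0.12 -0.01] open 0.17 grip 30.0
move [-0.21  0.86 15.42 -0.03]
```

Emit:
{"api": "arm_command", "payload": {"targets": [[0, -0.3, 1.5, 0, 0], [0, -0.3, 3, 0, 0], [0, -0.3, 3, 0, 0]]}}

```text
t: 10.0
eef_pos: [471.4, -233.1, 142.4]
tcp_rot: [3.141, -0.0, -3.027]
ft_force: [0.4, 0.7, -0.7]
opening: 0.165
grip_force: 30.0
```

Emit:
{"api": "arm_command", "payload": {"targets": [[0, 0, 1.5, 0, 0], [0, 0, 3, 0, 0], [0, 0, 3, 0, 0], [0, 0, 3, 0, 0]]}}

```text
t: 10.4
eef_pos: [471.5, -233.2, 139.4]
tcp_rot: [3.141, -0.0, -3.027]
ft_force: [-0.0, 2.1, -0.0]
opening: 0.17
grip_force: 30.0
```

```bash
python3 -c "
from h import *
go(471.5,-232,130,186.6)"
```

```text
t 10.4 pos [ 471.5 -233.2  139.4] yaw -173.43 rp [ 3.1412e+00 -1.0000e-04] ft [-0.03  2.08 -0.01] mom [ 0.35 -0.13  0.05] open 0.17 grip 30.0
move [-0.18  1.14  9.44 -0.03]
```

Emit:
{"api": "arm_command", "payload": {"targets": [[0, 0.2, 1.5, 0, 0], [0, 0.2, 3, 0, 0], [0, 0.2, 3, 0, 0], [0, 0.2, 3, 0, 0]]}}

```text
t: 10.8
eef_pos: [471.5, -233.1, 136.5]
tcp_rot: [3.141, 0.0, -3.027]
ft_force: [0.4, 0.9, 0.7]
opening: 0.166
grip_force: 30.0
```

Emit:
{"api": "arm_command", "payload": {"targets": [[0, 0, 1.5, 0, 0], [0, 0, 3, 0, 0], [0, 0, 3, 0, 0], [0, 0, 3, 0, 0]]}}

```text
t: 11.2
eef_pos: [471.5, -233.1, 133.5]
tcp_rot: [3.142, 0.0, -3.027]
ft_force: [0.6, 0.5, 2.2]
opening: 0.165
grip_force: 30.0
```

```bash
python3 -c "
from h import *
go(471.5,-232,130,186.6)"
```

```text
t 11.2 pos [ 471.5 -233.1  133.5] yaw -173.42 rp [3.1416e+00 1.0000e-04] ft [0.64 0.5  2.21] mom [ 0.24 -0.27 -0.04] open 0.165 grip 30.0
move [-0.09  1.06  3.55 -0.02]
```

Emit:
{"api": "arm_command", "payload": {"targets": [[0, 0, 1.5, 0, 0], [0, 0, 3, 0, 0], [0, 0, 3, 0, 0], [0, 0, 3, 0, 0]]}}

```text
t: 11.6
eef_pos: [471.5, -233.1, 130.6]
tcp_rot: [-3.142, 0.0, -3.027]
ft_force: [0.8, 0.4, 3.9]
opening: 0.169
grip_force: 30.0
```

Emit:
{"api": "arm_command", "payload": {"targets": [[0, 0, 1.5, 0, 0], [0, 0, 3, 0, 0], [0, 0, 3, 0, 0], [0, 0, 3, 0, 0]]}}

```text
t: 12.0
eef_pos: [471.6, -233.1, 127.7]
tcp_rot: [-3.141, 0.0, -3.027]
ft_force: [0.3, 0.7, 4.6]
opening: 0.171
grip_force: 30.0
```

```bash
python3 -c "
from h import *
go(471.5,-232,130,186.6)
s=cam('scene'); save(s,'s5.png',(280,190,400,310),5)"
```

```text
t 12.0 pos [ 471.6 -233.1  127.7] yaw -173.43 rp [-3.1415e+00  3.0000e-04] ft [0.26 0.72 4.59] mom [ 0.34 -0.11  0.01] open 0.171 grip 30.0
move [-0.07  1.09 -2.32 -0.03]
```

View pics/s5.png

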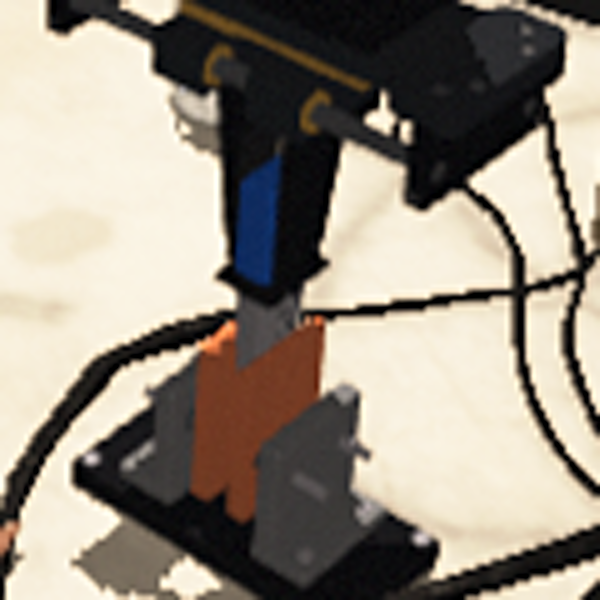

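The blade is upright between the plates at crop (265,330), with the collar about 30 mm clear and the handle still held. It resists with about 5.6 N so far, so a little deeper.

Emit:
{"api": "arm_command", "payload": {"targets": [[0, 0.1, 1.5, 0, 0], [0, 0.1, 3, 0, 0], [0, 0.1, 3, 0, 0], [0, 0.1, 3, 0, 0]]}}

```text
t: 12.45
eef_pos: [471.6, -233.1, 124.7]
tcp_rot: [-3.141, 0.0, -3.027]
ft_force: [0.8, 1.2, 5.2]
opening: 0.169
grip_force: 30.0
```

Emit:
{"api": "arm_command", "payload": {"targets": [[0, 0, 1, 0, 0], [0, 0, 2, 0, 0], [0, 0, 2, 0, 0], [0, 0, 2, 0, 0]]}}

```text
t: 12.85
eef_pos: [471.6, -233.1, 122.9]
tcp_rot: [-3.141, 0.001, -3.027]
ft_force: [0.9, 2.3, 6.8]
opening: 0.166
grip_force: 30.0
```

```bash
python3 -c "
from h import *
go(471.5,-232,130,186.6)"
```

```text
t 12.85 pos [ 471.6 -233.1  122.9] yaw -173.43 rp [-3.1413e+00  5.0000e-04] ft [0.9  2.26 6.75] mom [ 0.33 -0.12  0.01] open 0.166 grip 30.0
move [ 0.02  1.07 -7.12 -0.03]
```

Emit:
{"api": "arm_command", "payload": {"targets": [[0, 0.3, 0.5, 0, 0], [0, 0.3, 1, 0, 0], [0, 0.3, 1, 0, 0], [0, 0.3, 1, 0, 0], [0, 0.3, 1, 0, 0]]}}

```text
t: 13.35
eef_pos: [471.7, -233.0, 122.1]
tcp_rot: [-3.141, 0.001, -3.027]
ft_force: [-0.9, 0.4, 8.2]
opening: 0.166
grip_force: 30.0
```

Emit:
{"api": "arm_command", "payload": {"targets": [[0, 0, 0, 0, 0], [0, 0, 0, 0, 0], [0, 0, 0, 0, 0], [0, 0, 0, 0, 0], [0, 0, 0, 0, 0]]}}

```text
t: 13.85
eef_pos: [471.7, -233.0, 122.1]
tcp_rot: [-3.141, 0.001, -3.027]
ft_force: [0.0, 0.6, 9.5]
opening: 0.167
grip_force: 30.0
```

```bash
python3 -c "
from h import *
go(471.5,-232,130,186.6)"
```

```text
t 13.85 pos [ 471.7 -233.   122.1] yaw -173.42 rp [-3.1408e+00  8.0000e-04] ft [0.04 0.63 9.47] mom [ 0.17 -0.02 -0.07] open 0.167 grip 30.0
move [ 0.08  0.97 -7.93 -0.02]
```

```bash
python3 -c "
from cell import env
print(env.job_done())"
```

```text
the job is handed in; nothing more can be done
None
```

I handed the job in with the blue-handled gauge still held upright between the plates, resisting with about 9–10 N and evenly loaded; from depth and force I estimate each plate has given roughly 1.7–2 mm. The white look-alike tipped over against the stand early on; I don't know why, the arm read no contact force, and I left it there.

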